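Slide the coaster into its cell

TASK

With your fingertips push the loose green coaster across the top of the wooden display board until it drops into the empty round cell and lies flat and fully down in it, level with the board. Only push it: do not lift or carry it, and leave the white coaster and the goods round the board as they stand.

Things in the scene. Friction and masses are not known exactly. Their poses are not given: they have to be found in the camera images.
- coaster_mid (a point): the loose green glazed coaster with a thin brass ring on top: a flat disc 64 mm across and 12 mm thick, about 0.12 kg. This point is its centre, half-way up (6 mm above its underside). It starts lying flat on top of the board, in the strip along the edge nearer the robot, anywhere from left to right; pushed from the side it slides.
- board: the light wooden display board, 190 mm along its x, 290 mm along its y, 24 mm thick, fixed to the table, its top flat and free of lips. Origin at the centre of its underside; z up, x from the edge nearer the robot towards the back. It has two equal round cells, each with grey felt on its floor and a thin brass ring inlaid in the wood round it, level with the top: the empty one centred at x +45 mm, y -65 mm, and the one with the white coaster at x +45 mm, y +70 mm.
- cell_floor (a point): the centre of the floor of the empty cell. The cell is 69 mm across and 12 mm deep, so the top of the board is 12 mm above this point, and a seated coaster is level with it. z up, axes as the board's.
- seated_mid (a point): the white coaster, the same size as the green one, already lying loose in its own cell, level with the board's top; this point is its centre, half-way up.
- globe_a: a snow globe ornament, red and white, 60 mm across and 73 mm high, loose, left of the board; origin at the centre of its underside.
- globe_b: a second snow globe like it, loose, left of the board and farther back; origin at the centre of its underside.
- spool: a spool of red ribbon lying flat, 73 x 66 x 24 mm, loose, right of the board; origin at the underside.
- soap: a blue bar of soap, 60 x 85 x 28 mm, loose, right of the board and farther back; origin at the centre of its underside.
There are look-alikes about, which are no part of the job. What is meant by the part that bears coaster_mid is not orange, and is the larger of those in its own colour.

How it is judged:
By the outcome, as a careful person would: the job done as asked, in the order asked, and still so for the second after the job is handed in, with the robot touching nothing.
It also fails if it takes over 45 s, if anything falls off the work surface, if the arm or the gripper's body presses on something with over 40 N, if the wrist force passes 120 N, or if a joint passes its speed limit or range.

ROBOT

A 6-joint arm with a two-finger parallel gripper is mounted at the origin on a cart in front of the work surface, level with it; the furniture and walls round the work are solid. World frame = base frame: x ahead of the robot, y to its left, z up, the work surface at z = 0. Lengths are in m, angles in rad, forces in N, time in s.
With the tool pointing down it reaches from about 0.425 to 0.95 m from the base axis. Payload 3.5 kg.
Tool frame: the origin (TCP) lies on the centre line of the jaws, within the pads' length; the fingertips stand 14 mm ahead of it and the grasp point (between the pads) lies 5 mm behind it (ctrl.finger_overhang is the distance from the TCP to the fingertips, in m); z points along the fingers, y is the line along which they close (so a half turn about z gives the same grasp; the last joint's range is limited). The gripper opens to 85 mm and grips with 20 to 120 N. Pads are 22 mm wide; open, the fingers measure 114 mm over their backs; the gripper's body (76 mm by 85 mm) begins 54 mm behind the grasp point. The pads swing forward as they close: fully open they stand 13 mm farther back than shut.
Start: joints at [1.017, 0.286, 1.577, -0, 1.279, -0.15], TCP at [0.265, 0.621, 0.245] pointing down, gripper open.
Joint ranges: [-2.77, 2.77], [-0.9, 2.22], [0.21, 2.48], [-1.53, 4.67], [0.24, 2.81], [-2.84, 2.84]. Speed limits (rad/s): [2.79, 2.79, 3.14, 3.14, 3.14, 3.14].

INTERFACE

Orientations are given as a unit quaternion [x, y, z, w].
In Python, from plant import ctrl gives the robot as it stands.
- The arm moves only by the tool send_rows, never from a script. Its argument "moves" is text: rows parted by semicolons, each of 7 numbers parted by spaces: the turn, a rotation vector about the tool's x, y, z in units of 360 degrees (1.0 is 360 degrees), then the shift along the tool's x, y, z in units of 20 cm (1.0 is 20 cm), then the gripper's target within -1 to 1 (fully open at 1, half-way at 0, shut at -1). A call has 1 to 12 rows; each row is the pose to reach, as a shift and turn from the pose commanded when the call began, along the tool's axes at that moment, turning the shorter way round; what a row does not reach only later rows make up. A row lasts 1/8 s, in which the tool goes at most 62.5 mm and 10.7 degrees, less where a joint would pass 70% of its speed; a pose out of reach is approached as far as the arm can. A call with a number of a shift or a turn outside -1 to 1 is refused whole. A call with a gripper value outside its range is refused whole. The fingers move at their own pace and stop on an object; "newtons" is the grip in N (left out, the last holds). Time passes only in rows, so rows that repeat a pose let the fingers close. It gives the time, the measured TCP pose, the force, the opening and the grip force at its end, in the units of the state.
- ctrl.get_state(): the state, without advancing time (a new reading comes with each control period).
- ctrl.read_camera(name): name is "scene" or "top" or "wrist"; returns a dict with "image" (480x640x3 uint8, red, green, blue), "fovy" (degrees; the focal length in pixels is half the picture's height over the tangent of half this angle, whatever the lens; pixels are square), "cx", "cy" (the principal point, pixels), "extrinsics" (4x4, takes a point from camera to world coordinates). Camera axes: x right, y up, looking along -z (the intrinsics and any distortion apply to the point x, -y, -z); pixel columns grow to the right and rows downward; lengths in m; the calibration is good to about 2 mm. The wrist camera is an equidistant fisheye: a pixel r from the principal point sees the ray r / f radians off the axis. A picture is of the moment at which its call begins. There is no depth.
- ctrl.sign_off(): hands the job in; it is judged then, once.
The state is a dict: "time": time; "qpos": joint angles; "dq": joint speeds; "joint_efforts": joint torques, N m; "eef_pos": TCP position; "tcp_rot": TCP orientation; "contact_force": force on the tool from outside, world axes, zero at the start; "wrist_torque": the same for the moment, N m; "opening": opening from 0.0 (shut) to 1.0 (fully open); "finger_force": force on a finger pad.
Only numpy, scipy, OpenCV 4.12 (cv2) and the standard library are available. Lean on these libraries where they do the work, as an engineer would, in place of code of your own. Each camera call takes 0.05 s, during which the arm holds its last target. There are 200 camera calls.

## Working session

There is one attempt and no reset: what is moved stays moved. The work goes in short steps, Python scripts to look and compute and a tool call to move; the robot and the scene stay as the last step left them, time stands still between calls to the robot, and variables do not carry over. Pictures are saved under pics/ and viewed, at most 10 in all, crops included, and the job is handed in when it is done.

Besides the shell and the picture viewer there is one more tool, called after ">>>" by a JSON object that holds its "method" and its "body", one argument or row to a line. send_rows: Moves the arm, as the interface text tells. Its arguments: {"type":"object","properties":{"moves":{"type":"string"},"newtons":{"type":"number"}},"required":["moves"]}

```bash
mkdir -p pics
cat > h.py <<'E'
import numpy as np, cv2
from plant import ctrl
def cam(n,save=None):
    c=ctrl.read_camera(n)
    if save: cv2.imwrite('pics/'+save,c['image'][:,:,::-1])
    return c
def ray(c,u,v):
    f=240/np.tan(np.radians(c['fovy']/2)); x=(u-c['cx'])/f; y=(v-c['cy'])/f
    return np.array([x,-y,-1.])
def plane(c,u,v,z):
    E=np.array(c['extrinsics']); d=E[:3,:3]@ray(c,u,v); o=E[:3,3]
    return o+d*(z-o[2])/d[2]
E
python3 - <<'E'
from h import *
for n in('top','scene'):
    c=cam(n,n+'1.png'); print(n,{k:v for k,v in c.items() if k not in('image',)})
s=ctrl.get_state();print(s)
E
```

```text
top {'fovy': 46.851001203256914, 'cx': 321.7428229245961, 'cy': 231.231595616458, 'extrinsics': array([[ 0.02009105,  0.98095448, -0.19319592,  0.2692171 ],
       [-0.99973776,  0.01758726, -0.01466634, -0.02637226],
       [-0.01098922,  0.19343992,  0.98105058,  1.36518421],
       [ 0.        ,  0.        ,  0.        ,  1.        ]])}
scene {'fovy': 45.65951601597735, 'cx': 321.85945985039456, 'cy': 244.07270807974302, 'extrinsics': array([[ 0.89561396,  0.23912126, -0.37509552, -0.02918189],
       [-0.44475531,  0.4970287 , -0.74508737, -1.13278566],
       [ 0.00826701,  0.83413638,  0.55149629,  0.87391298],
       [ 0.        ,  0.        ,  0.        ,  1.        ]])}
{'time': 0.1, 'qpos': array([ 1.01699031e+00,  2.87111959e-01,  1.57805874e+00, -2.32342420e-05,
        1.27860276e+00, -1.49999722e-01]), 'dq': array([-0.000659  , -0.00135271, -0.00413153, -0.00087462,  0.00161486,
       -0.00037788]), 'joint_efforts': array([ 1.61351811e-03, -4.07294869e+01, -2.93700045e+01, -9.39592246e-05,
        3.43130887e-03,  4.72945459e-06]), 'eef_pos': array([0.26489261, 0.62022465, 0.24404697]), 'tcp_rot': array([ 2.00530773e-01,  9.79686797e-01, -1.02741503e-03, -3.65405773e-04]), 'contact_force': array([-0.17151983, -0.25419652, -1.03701749]), 'wrist_torque': array([-0.04742694,  0.00927061,  0.00744066]), 'finger_force': 0.0, 'opening': 0.9990250211718701}
```

View pics/top1.png

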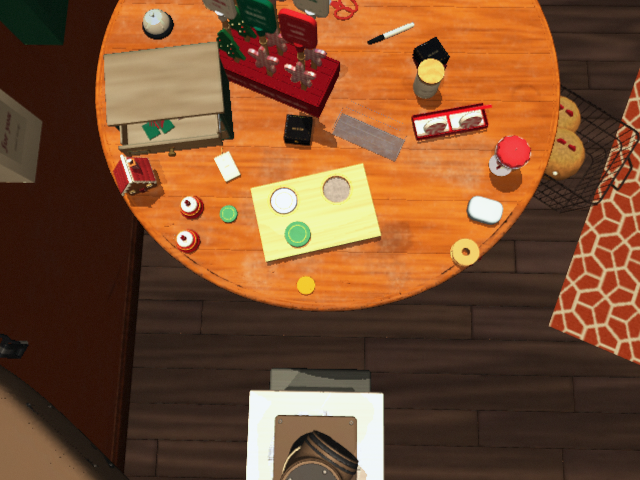

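View pics/scene1.png

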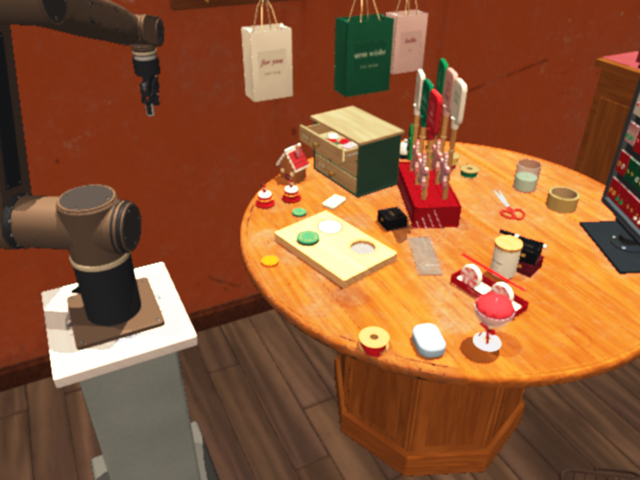

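The top view shows the green candidates: (298,234) on the board and (228,214), smaller, on the table. The orange disc is at (306,286). The large green disc on the board fits the description. The empty cell is at (337,189) and the white coaster at (284,201). I'll confirm in one crop and measure.

Run:
```python
from h import *
c=cam('top'); im=c['image']; 
cv2.imwrite('pics/crop.png',cv2.resize(im[155:300,200:400],None,fx=4,fy=4,interpolation=cv2.INTER_CUBIC)[:,:,::-1])
hsv=cv2.cvtColor(im,cv2.COLOR_RGB2HSV)
def comps(m,lo,name,z):
    n,l,s,ce=cv2.connectedComponentsWithStats(m.astype(np.uint8))
    for i in range(1,n):
        x,y,w,h,a=s[i]
        if a>lo and 180<ce[i][0]<420 and 150<ce[i][1]<300:
            h_=max(cv2.findContours((l==i).astype(np.uint8),0,1)[0],key=len)
            (u,v),ax,_=cv2.fitEllipse(cv2.convexHull(h_)) 
            print(name,a,ce[i].round(1),(round(u,1),round(v,1)),np.round(ax,1),plane(c,u,v,z).round(4))
H,S,V=[hsv[:,:,i].astype(int) for i in range(3)]
comps((H>45)&(H<85)&(S>100),100,'green',.036)
comps((S<50)&(V>170),150,'white',.024)
comps((S<110)&(V>80)&(V<215),150,'grey',.012)
b=((H>20)&(H<35)&(S>60)&(V>180)).astype(np.uint8)
k=max(cv2.findContours(b,0,1)[0],key=cv2.contourArea)
r=cv2.approxPolyDP(cv2.convexHull(k),6,True)[:,0]
print(r,[plane(c,*p,.024).round(3) for p in r])
print('hsv cell',hsv[189,337],'wood',hsv[215,340])
```

```text
green 218 [228.1 213.4] (228.1, 213.4) [16.6 17.1] [0.5717 0.2253 0.036 ]
green 444 [297.4 233.7] (297.3, 233.6) [24.5 25.1] [0.5239 0.053  0.036 ]
white 412 [226.5 166.2] (226.5, 165.9) [17.5 43.1] [0.6975 0.2381 0.024 ]
white 503 [283.5 200.3] (283.4, 200.3) [24.6 25.7] [0.6105 0.0909 0.024 ]
grey 427 [336.  189.3] (335.9, 189.1) [24.  26.1] [ 0.6448 -0.0398  0.012 ]
[[362 163]
 [380 235]
 [266 261]
 [251 188]] [array([ 0.711, -0.105,  0.024]), array([ 0.526, -0.15 ,  0.024]), array([0.457, 0.128, 0.024]), array([0.641, 0.173, 0.024])]
hsv cell [ 17  54 199] wood [ 32  80 247]
```

View pics/crop.png

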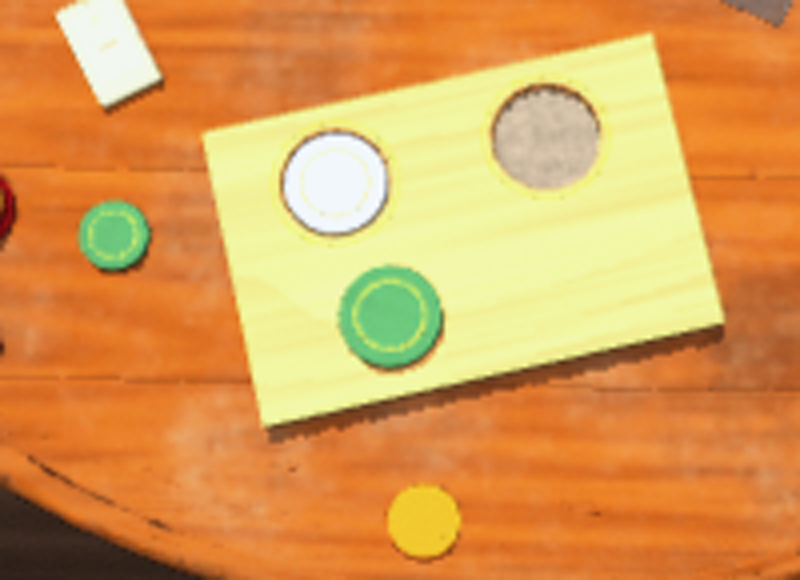

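The crop confirms it: the large green disc sits on the board with the empty cell up-right of it. The small green disc lies off the board, so it isn't the target. Measured: board yaw 13.8°, coaster (.524,.053), cell (.6435,-.041). The straight path clears the white coaster.

```bash
cat >> h.py <<'E'
from scipy.spatial.transform import Rotation as R
G=np.array([.524,.053]);C=np.array([.6435,-.0408])
d=(C-G)/np.linalg.norm(C-G)
def row(p,ya):  # world target TCP, world angle of tool y
    s=ctrl.get_state(); Rc=R.from_quat(s['tcp_rot'])
    y=np.array([np.cos(ya),np.sin(ya),0]); z=np.array([0,0,-1.]); x=np.cross(y,z)
    T=R.from_matrix(np.c_[x,y,z])
    print('row',((Rc.inv()*T).as_rotvec()/2/np.pi).round(4),(Rc.inv().apply(np.array(p)-s['eef_pos'])/.2).round(4))
E
python3 - <<'E'
from h import *
print(ctrl.finger_overhang,d,np.linalg.norm(C-G))
p=G-d*.068; row([*p,.12],np.arctan2(d[1],d[0])+np.pi/2)
E
```

```text
0.014 [ 0.78661519 -0.61744355] 0.15191672060704833
row [-0.0003 -0.      0.0416] [-1.9775 -2.0103  0.6243]
```

>>> {"method": "send_rows", "body": {
  "moves": "0 0 0.0416 -0.97 -0.986 0.2 0;0 0 0.0416 -0.97 -0.986 0.2 0;0 0 0.0416 -0.97 -0.986 0.2 0;0 0 0.0416 -0.97 -0.986 0.2 0;0 0 0.0416 -0.97 -0.986 0.2 0"
}}

```text
time: 0.78
eef_pos: [0.3663, 0.3604, 0.2043]
tcp_rot: [0.328, 0.945, -0.001, -0.0]
contact_force: [0.6, 0.5, -0.0]
opening: 0.5
finger_force: 0.0
```

Run:
```python
from h import *
s=ctrl.get_state();print(s['time'],s['eef_pos'],s['opening'],s['contact_force'])
p=G-d*.068; row([*p,.12],np.arctan2(d[1],d[0])+np.pi/2)
```

```text
0.775 [0.36631657 0.36037544 0.20431889] 0.5003347997981055 [ 0.58035693  0.52116907 -0.03880899]
row [-0.0003 -0.     -0.0003] [-1.2306 -0.7189  0.4226]
```

>>> {"method": "send_rows", "body": {
  "moves": "0 0 0 -1 -0.6 0.2 0;0 0 0 -1 -0.6 0.2 0;0 0 0 -1 -0.6 0.2 0;0 0 0 -1 -0.6 0.2 0;0 0 0 -1 -0.6 0.2 0;0 0 0 -1 -0.6 0.2 0"
}}

```text
time: 1.52
eef_pos: [0.4492, 0.1453, 0.1652]
tcp_rot: [0.327, 0.945, 0.0, -0.0]
contact_force: [0.9, 0.3, 0.8]
opening: 0.498
finger_force: 0.0
```

Run:
```python
from h import *
s=ctrl.get_state();print(s['time'],s['eef_pos'],s['opening'],s['contact_force'])
p=G-d*.068; row([*p,.075],np.arctan2(d[1],d[0])+np.pi/2)
```

```text
1.525 [0.44921034 0.14534453 0.16518938] 0.4979026575596564 [0.89212171 0.2771088  0.77848367]
row [-0.     -0.0001 -0.0001] [-0.2396 -0.1322  0.4508]
```

>>> {"method": "send_rows", "body": {
  "moves": "0 0 0 -0.24 -0.13 0.45 0;0 0 0 -0.24 -0.13 0.45 0;0 0 0 -0.24 -0.13 0.45 0;0 0 0 -0.24 -0.13 0.45 0"
}}

```text
time: 2.02
eef_pos: [0.4716, 0.0964, 0.0764]
tcp_rot: [0.326, 0.945, 0.0, 0.001]
contact_force: [0.5, 0.2, 0.7]
opening: 0.501
finger_force: 0.0
```

Run:
```python
from h import *
s=ctrl.get_state();print(s['time'],s['eef_pos'],s['opening'],s['contact_force'])
c=cam('wrist','wr1.png');print(c['fovy'],c['cx'],c['cy'],c['extrinsics'])
s=cam('scene');cv2.imwrite('pics/sc2.png',cv2.resize(s['image'][170:300,240:420],None,fx=4,fy=4)[:,:,::-1])
```

```text
2.025 [0.47161551 0.09643877 0.07643109] 0.5010547360916019 [0.48250579 0.20765027 0.69492977]
65.70646984690485 315.84717999596575 240.69474928786983 [[ 6.15867725e-01 -7.53993128e-01 -2.28476054e-01  4.12908531e-01]
 [ 7.87849561e-01  5.89357267e-01  1.78748656e-01  1.43023131e-01]
 [-1.21235346e-04 -2.90090287e-01  9.56999274e-01  2.04307595e-01]
 [ 0.00000000e+00  0.00000000e+00  0.00000000e+00  1.00000000e+00]]
```

View pics/wr1.png

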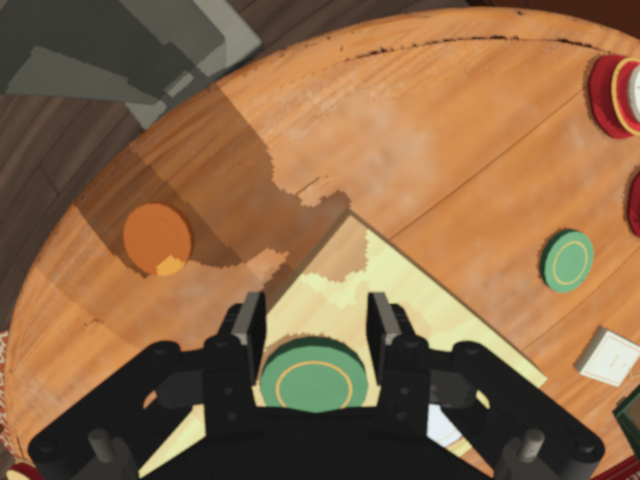

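View pics/sc2.png

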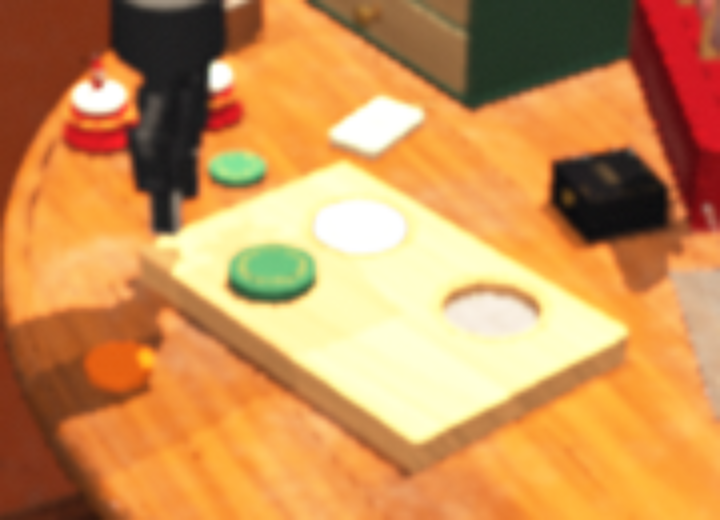

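The wrist view shows the coaster centred between the fingers (x≈314 against 316). The scene crop shows the fingertips behind the coaster, with the visible tip at crop (168,235). I'll use that to check tip height before descending.

Run:
```python
from h import *
c=cam('scene'); u,v=240+168/4,170+235/4
st=ctrl.get_state();P=st['eef_pos'];n=np.array([-d[1],d[0]])
for z in(.05,.055,.06,.065,.07,.075):
    q=plane(c,u,v,z)[:2]-P[:2]; print(z,'along',(q@d).round(4),'left',(q@n).round(4))
row([*(G-d*.068),.043],np.arctan2(d[1],d[0])+np.pi/2)
```

```text
0.05 along -0.0037 left -0.0039
0.055 along -0.0014 left -0.0116
0.06 along 0.0008 left -0.0194
0.065 along 0.003 left -0.0271
0.07 along 0.0053 left -0.0348
0.075 along 0.0075 left -0.0425
row [0.0004 0.0004 0.0003] [ 0.0033 -0.0104  0.1711]
```

>>> {"method": "send_rows", "body": {
  "moves": "0 0 0 0.003 -0.01 0.15 0;0 0 0 0.003 -0.01 0.182 0;0 0 0 0.003 -0.01 0.182 0;0 0 0 0.003 -0.01 0.182 0"
}}

```text
time: 2.68
eef_pos: [0.4703, 0.0941, 0.0401]
tcp_rot: [0.326, 0.945, 0.0, 0.001]
contact_force: [-0.1, -0.4, -0.3]
opening: 0.503
finger_force: 0.0
```

Run:
```python
from h import *
s=ctrl.get_state();print(s['eef_pos'],s['contact_force'])
for k in(.09,.045,.036,.03):row([*(C-d*k),s['eef_pos'][2]],np.arctan2(d[1],d[0])+np.pi/2)
```

```text
[0.47034813 0.09414088 0.04009626] [-0.07684094 -0.40552519 -0.28505203]
row [0.0002 0.0003 0.0001] [-0.6476  0.0035  0.0011]
row [0.0002 0.0003 0.0001] [-0.8726  0.0034  0.0015]
row [0.0002 0.0003 0.0001] [-0.9176  0.0034  0.0015]
row [0.0002 0.0003 0.0001] [-0.9476  0.0034  0.0016]
```

>>> {"method": "send_rows", "body": {
  "moves": "0 0 0 -0.06 0.003 0 0;0 0 0 -0.12 0.003 0 0;0 0 0 -0.18 0.003 0 0;0 0 0 -0.24 0.003 0 0;0 0 0 -0.3 0.003 0 0;0 0 0 -0.36 0.003 0 0;0 0 0 -0.42 0.003 0 0;0 0 0 -0.48 0.003 0 0;0 0 0 -0.54 0.003 0 0;0 0 0 -0.6 0.003 0 0;0 0 0 -0.64 0.003 0 0;0 0 0 -0.64 0.003 0 0"
}}

```text
time: 4.18
eef_pos: [0.5712, 0.0149, 0.039]
tcp_rot: [0.327, 0.945, -0.0, 0.0]
contact_force: [-0.3, 0.6, -0.3]
opening: 0.497
finger_force: 0.0
```

Run:
```python
from h import *
st=ctrl.get_state();print(st['eef_pos'],st['contact_force'])
s=cam('scene');im=s['image']
cv2.imwrite('pics/sc3.png',cv2.resize(im[170:300,240:420],None,fx=4,fy=4)[:,:,::-1])
hsv=cv2.cvtColor(im,cv2.COLOR_RGB2HSV);m=((hsv[:,:,0]>45)&(hsv[:,:,0]<85)&(hsv[:,:,1]>90)).astype(np.uint8);m[:215]=0;m[:,:310]=0;m[:,400:]=0
k=max(cv2.findContours(m,0,1)[0],key=cv2.contourArea);(u,v),a,_=cv2.fitEllipse(cv2.convexHull(k))
q=plane(s,u,v,.031)[:2];print(u,v,a,q,'to cell along',(C-q)@d,'left',(C-q)@np.array([-d[1],d[0]]))
for k in(.045,.036,.03):row([*(C-d*k),.0401],np.arctan2(d[1],d[0])+np.pi/2)
```

```text
[0.57116981 0.01490839 0.0389769 ] [-0.25476311  0.63666901 -0.26039441]
341.88299560546875 241.8748016357422 (14.211853981018066, 23.078163146972656) [ 0.59758971 -0.00778007] to cell along 0.05650167458697275 left 0.002373031909423253
row [0.     0.0001 0.    ] [-0.234   0.0042 -0.006 ]
row [0.     0.0001 0.    ] [-0.279   0.0042 -0.0059]
row [0.     0.0001 0.    ] [-0.309   0.0042 -0.0059]
```

View pics/sc3.png

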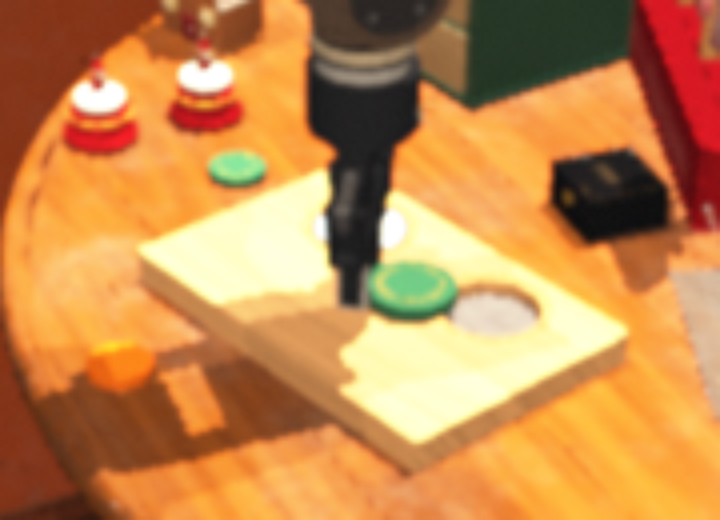

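The coaster has reached the cell's near edge (crop (412,290); cell at (495,312)) and is on line. I'll push the last ~55 mm.

>>> {"method": "send_rows", "body": {
  "moves": "0 0 0 -0.04 0.004 -0.004 0;0 0 0 -0.08 0.004 -0.004 0;0 0 0 -0.12 0.004 -0.004 0;0 0 0 -0.15 0.004 -0.004 0;0 0 0 -0.18 0.004 -0.004 0;0 0 0 -0.21 0.004 -0.004 0;0 0 0 -0.23 0.004 -0.004 0;0 0 0 -0.25 0.004 -0.004 0;0 0 0 -0.265 0.004 -0.004 0;0 0 0 -0.28 0.004 -0.004 0;0 0 0 -0.29 0.004 -0.004 0;0 0 0 -0.29 0.004 -0.004 0"
}}

```text
time: 5.72
eef_pos: [0.6168, -0.0198, 0.0398]
tcp_rot: [0.327, 0.945, 0.0, 0.0]
contact_force: [-0.0, 0.3, -0.1]
opening: 0.5
finger_force: 0.0
```

Run:
```python
from h import *
st=ctrl.get_state();print(st['eef_pos'],st['contact_force'])
s=cam('scene');im=s['image']
cv2.imwrite('pics/sc4.png',cv2.resize(im[190:280,300:420],None,fx=6,fy=6)[:,:,::-1])
```

```text
[ 0.61681801 -0.01981369  0.03982809] [-0.01489703  0.2968304  -0.12417079]
```

View pics/sc4.png

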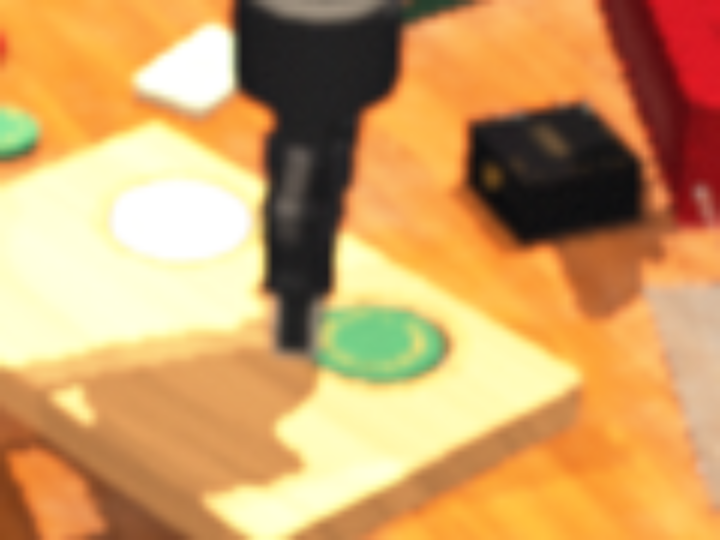

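It appears to have dropped in. I'll lift clear and check.

>>> {"method": "send_rows", "body": {
  "moves": "0 0 0 0.05 0 -0.1 0;0 0 0 0.1 0 -0.4 0;0 0 0 0.5 0 -0.6 0;0 0 0 0.9 0 -0.7 0;0 0 0 0.9 0.3 -0.7 0;0 0 0 0.9 0.3 -0.7 0;0 0 0 0.9 0.3 -0.7 0;0 0 0 0.9 0.3 -0.7 0"
}}

```text
time: 6.78
eef_pos: [0.5121, 0.1376, 0.1791]
tcp_rot: [0.327, 0.945, -0.0, -0.0]
contact_force: [-0.1, -0.3, 0.0]
opening: 0.498
finger_force: 0.0
```

Run:
```python
from h import *
st=ctrl.get_state();print(st['time'],st['eef_pos'],st['contact_force'])
s=cam('scene')['image'];t=cam('top');im=t['image']
a=cv2.resize(s[200:280,290:410],(800,533),interpolation=cv2.INTER_CUBIC)
b=cv2.resize(im[155:275,240:400],(533,400),interpolation=cv2.INTER_CUBIC)
o=np.zeros((600,800,3),np.uint8)
a=cv2.resize(a,(400,267));o[:267,:400]=a;o[270:600,:]=0;o[:400,400:]=b[:,:400]
cv2.imwrite('pics/fin.png',o[:,:,::-1])
hsv=cv2.cvtColor(im,cv2.COLOR_RGB2HSV);m=((hsv[:,:,0]>45)&(hsv[:,:,0]<85)&(hsv[:,:,1]>100)).astype(np.uint8);m[:,:310]=0;m[:160]=0;m[240:]=0;m[:,400:]=0
k=max(cv2.findContours(m,0,1)[0],key=cv2.contourArea);(u,v),ax,_=cv2.fitEllipse(cv2.convexHull(k));print(u,v,ax,plane(t,u,v,.024),C)
```

```text
6.775 [0.51211581 0.13759083 0.17908805] [-0.10863196 -0.34498442  0.0079353 ]
335.43621826171875 189.4180450439453 (23.463838577270508, 24.683149337768555) [ 0.6406676  -0.03847001  0.024     ] [ 0.6435 -0.0408]
```

View pics/fin.png

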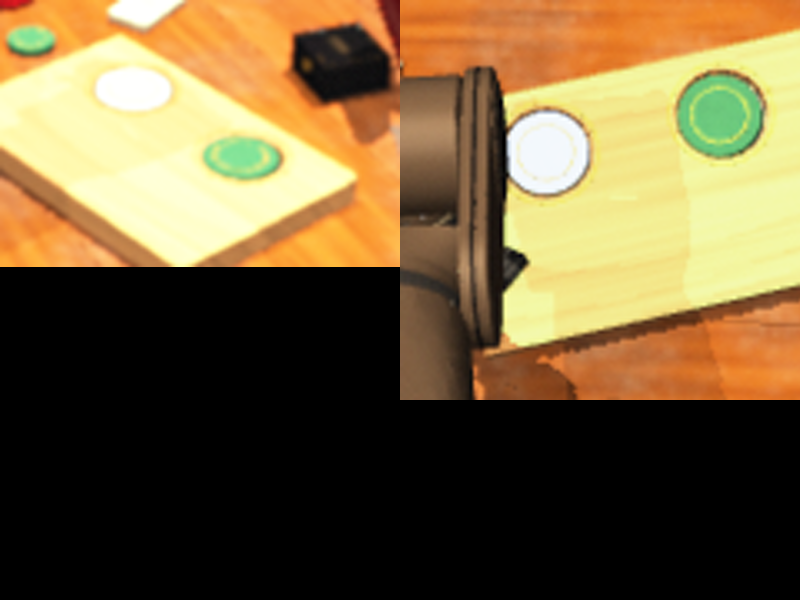

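Run:
```python
from h import *
W=np.array([.6108,.0902])
for n in('scene','top'):
    t=cam(n);im=t['image'];hsv=cv2.cvtColor(im,cv2.COLOR_RGB2HSV).astype(int);H,S,V=hsv[...,0],hsv[...,1],hsv[...,2]
    for nm,m,p in(('g',(H>40)&(H<90)&(S>90),C),('w',(S<50)&(V>170),W)):
        k=[c for c in cv2.findContours(m.astype(np.uint8),0,1)[0] if cv2.contourArea(c)>100]
        def w(c): return np.array([plane(t,*q[0],.024)[:2] for q in c])
        c=min(k,key=lambda c:np.linalg.norm(w(c).mean(0)-p)); q=w(c).astype(np.float32)
        e=cv2.fitEllipse(cv2.convexHull(c).astype(np.float32));print(n,nm,'px',np.round(e[1],1),'ctr err mm',(plane(t,*e[0],.024)[:2]-p)*1e3)
        r=q-q.mean(0);print('  extents mm along d, across',np.ptp(r@d)*1e3,np.ptp(r@np.array([-d[1],d[0]]))*1e3)
```

```text
scene g px [12.1 21.8] ctr err mm [-3.08835185 -3.64410282]
  extents mm along d, across 56.68608171757876 58.69076768096074
scene w px [12.9 22.4] ctr err mm [-1.46072485 -2.31798644]
  extents mm along d, across 63.35243956654732 68.00419044440466
top g px [24.1 24.8] ctr err mm [-2.64724062  2.36041324]
  extents mm along d, across 61.52841687705839 62.00473385443848
top w px [24.7 25.1] ctr err mm [-0.22054793  0.23291334]
  extents mm along d, across 63.05222528541734 63.64796369618719
```

Both views put the coaster's face at board-top height: a raised coaster would shift about 9 mm in the scene view, and it doesn't. It is within the cell's play, so I'm handing in.

```bash
python3 -c "
from plant import ctrl; print(ctrl.sign_off())"
```

```text
the job is handed in; nothing more can be done
None
```

I pushed the green coaster across the board into the empty cell; the final camera check shows it flat and level with the top, and I handed the job in at about 7 s on the robot's clock, with no verdict returned.

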